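Mount a test lamp on the dovetail rail and clamp it

TASK

Pick up the lamp carriage, slide it lamp end first onto the aluminium dovetail rail from the rail's open end, and push it gently all the way home against the yellow stop. Then turn its orange side knob clockwise until the clamp bites firmly, without overtightening it, and let go, leaving the other things on the bench where they are.

Things in the scene. Friction and masses are not known exactly. Their poses are not given: they have to be found in the camera images.
- housing_center (a point): Centre of the upright black housing (34 long, 28 wide, 52 mm high) by which the loose lamp carriage (0.35 to 0.6 kg) is gripped across its 28 mm width (along y). Axes as carriage; 18 mm behind (-x) its origin and 50 mm above its underside. A silvery lamp 35 mm across, its top 70 mm above the underside, stands centred 39 mm ahead (+x) of this point.
- carriage: The carriage, upright on the bench; origin mid-underside; x = sliding-on direction (lamp end leads), y = towards the knob, z up. Aluminium saddle 80 (x) by 60 (y) by 24 mm. Beneath, a dovetail groove along x, open at both ends, 12.5 mm deep, 27 mm wide at the underside, 38.4 mm at its roof.
- knob_grip (a point): On the upright axis of the orange wing knob, 33 mm above the carriage's underside; in its axes 10 mm in -x and 78 mm in +y from its origin. Wing: 40 long, 12 thick, 25 mm high (18 to 43 mm above the underside), flat sides; this point's x axis runs along the wing and turns with it. The ear below the wing has its top at 12 mm.
- knob (a joint): Angle of the orange knob, rad: 0 = slack (wing along the carriage's x axis), growing clockwise seen from above, at most 1.7; starts at 0 to 0.1. It moves a brass jaw sideways by 8 mm per rad. Turning takes a steady drag of about 0.3 N m at any angle (less is felt while pausing); it stays where it is left.
- jaw: Brass clamp jaw in the carriage's knob side (origin mid-underside, 10 mm behind the carriage's). Its hidden pad is worn by an unknown amount: on the rail it touches at 0.1 to 0.9 rad of the knob and draws the carriage up to 2.5 mm sideways (yield to that); then the torque rises by about 0.2 N m per 20 N of clamp force, some 120 N per rad. Firm is over 12 N; over 70 N harms the rail; aim at a rise of 0.35 N m.
- rail: Fixed aluminium dovetail rail on a blue foot 200 long, 50 wide (two flanges 85 wide); origin on the bench, mid-foot; x = sliding-on direction, z up. Rail 36 mm wide at its top (41 mm above the bench), 24 at 29 mm height, from x = -100 mm (open end, last 15 mm tapered 4.5 mm a side, 2.5 mm in height) to the stop at +80 mm. The carriage has 1.2 mm play a side.
- rail_mouth (a point): Middle of the top of the rail's open end, 41 mm above the bench; axes as rail.
- rail_home (a point): Where the carriage's origin (mid-underside) lies once it is fully home against the stop: on the rail's middle line, 140 mm beyond rail_mouth, 28.5 mm above the bench; axes as rail.
- stop: Fixed yellow stop block with a black rubber face across the rail's end (60 mm wide, top 67 mm above the bench); origin on the bench below its face. The saddle's front end meets it; a push over 40 N damages it.
- lamp_carton: blue-banded cardboard carton, 70 x 70 x 90 mm, leave alone; origin under its middle
- bulb_carton: yellow-banded cardboard carton, 90 x 60 x 50 mm, leave alone; origin under its middle
- wire_spool: red spool, 80 mm across, 40 mm high, leave alone; origin under its middle
- screw_jar: glass jar with black cap, 60 mm across, 80 mm high, leave alone; origin under its middle
- driver: screwdriver lying on the bench near the robot, about 200 mm, leave alone
- tape_roll: green tape roll lying flat, 90 mm across, 25 mm high, leave alone; origin under its middle
Not all that is in view belongs to the job. Leave any purple look-alike of the carriage alone.

How it is judged:
On the way, in this order (a step that is already met when the one before it is completed fails the run):
1. the carriage is on the rail, home against the stop, with the clamp still loose (x of carriage in the frame of rail_home between -0.003 and 0.003 m and y of carriage in the frame of rail_home between -0.0035 and 0.0035 m and z of carriage in the frame of rail_home between -0.003 and 0.003 m and angle between the x axis of carriage and the x axis of rail_home, either way round below 0.06 rad and angle between the z axis of carriage and the z axis of rail_home, either way round below 0.06 rad and contact force between jaw and rail below 5 N), for 0.2 s.
2. the clamp bites the rail with the carriage still home (x of carriage in the frame of rail_home between -0.003 and 0.003 m and y of carriage in the frame of rail_home between -0.0035 and 0.0035 m and z of carriage in the frame of rail_home between -0.003 and 0.003 m and angle between the x axis of carriage and the x axis of rail_home, either way round below 0.06 rad and angle between the z axis of carriage and the z axis of rail_home, either way round below 0.06 rad and contact force between jaw and rail above 12 N), for 0.2 s.
At the end, for the whole second after the job is handed in: The carriage is on the rail with its base within 3 mm of the home position along the rail and in height and 3.5 mm across it, in line with the rail within 0.06 rad; the clamp jaw presses on the rail with more than 12 N; everything is at rest and released (all of step 2 and linear speed of carriage below 0.01 m/s); the robot touches nothing.
It fails at once if the clamp is overtightened (more than 70 N on the rail) (contact force between jaw and rail above 70 N).
It fails at once if the carriage is rammed against the stop (more than 40 N) (contact force between carriage and stop above 40 N).
It fails at once if another thing on the bench is moved by more than 20 mm (distance of any of lamp_carton, bulb_carton, wire_spool, screw_jar, driver, tape_roll from where it was at the start of the episode above 0.02 m).
It also fails if it takes over 72 s, if anything falls off the work surface, if the arm or the gripper's body presses on something with over 40 N, if the wrist force passes 120 N, or if a joint passes its speed limit or range.

ROBOT

A 6-joint arm with a two-finger parallel gripper is mounted at the origin on the work surface. World frame = base frame: x ahead of the robot, y to its left, z up, the work surface at z = 0. Lengths are in m, angles in rad, forces in N, time in s.
With the tool pointing down it reaches from about 0.35 to 0.775 m from the base axis. Payload 5.5 kg.
Tool frame: the origin (TCP) lies midway between the tips of the shut fingers; the grasp point (between the pads) lies 19 mm behind it; z points along the fingers, y is the line along which they close (so a half turn about z gives the same grasp; the last joint's range is limited). The gripper opens to 85 mm and grips with 20 to 120 N. Pads are 22 mm wide; open, the fingers measure 114 mm over their backs; the gripper's body (76 mm by 85 mm) begins 54 mm behind the grasp point. The pads swing forward as they close: fully open they stand 13 mm farther back than shut.
Start: joints at [-1.297, 0.313, 0.046, 1.304, 0, 1.431], TCP at [0.231, -0.527, 0.231] pointing down, gripper open.
Joint ranges: [-2.76, 2.76], [-0.86, 1.69], [-1.03, 1.26], [-2.2, 2.34], [-1.47, 1.5], [-3.14, 3.14]. Speed limits (rad/s): [2.57, 2.57, 3.14, 3.14, 3.14, 3.14].

INTERFACE

Orientations are given as a unit quaternion [x, y, z, w].
In Python, from rig import arm gives the robot as it stands.
- The arm moves only by the shell command python3 -m crank 'ROWS' [FORCE]. ROWS is a JSON object of lists of equal length, an entry for each row: "xyz": the shift along the world's x, y, z in cm, a list of three; "twist": the turn, a rotation vector about the world's x, y, z in degrees, a list of three; "claw": the finger opening in cm, from 0 to 8.54. A call has 1 to 10 rows; each row is the pose to reach, as a shift and turn from the pose commanded when the call began; what a row does not reach only later rows make up. A row lasts 1/8 s, in which the tool goes at most 62.5 mm and 10.7 degrees, less where a joint would pass 70% of its speed; a pose out of reach is approached as far as the arm can. A call with a gripper value outside its range is refused whole. The fingers move at their own pace and stop on an object; FORCE is the grip in N (left out, the last holds). Time passes only in rows, so rows that repeat a pose let the fingers close. It gives the time, the measured TCP pose, the force, the opening and the grip force at its end, in the units of the state.
- arm.read_state(): the state, without advancing time (a new reading comes with each control period).
- arm.get_image(name): name is "scene" or "top" or "wrist"; returns a dict with "frame" (420x560x3 uint8, red, green, blue), "vertical_fov" (degrees; the focal length in pixels is half the picture's height over the tangent of half this angle, whatever the lens; pixels are square), "cx", "cy" (the principal point, pixels), "world_to_cam" (4x4, takes a point from world to camera coordinates). Camera axes: x right, y down, z forward; pixel columns grow to the right and rows downward; lengths in m; the calibration is good to about 2 mm. A picture is of the moment at which its call begins. There is no depth.
- arm.sign_off(): hands the job in; it is judged then, once.
The state is a dict: "t": time; "q": joint angles; "dq": joint speeds; "effort": joint torques, N m; "tool_pos": TCP position; "tcp_rot": TCP orientation; "force": force on the tool from outside, world axes, zero at the start; "torque": the same for the moment, N m; "finger_gap": finger opening in m; "grasp_force": force on a finger pad.
Only numpy, scipy, OpenCV 4.12 (cv2) and the standard library are available. Lean on these libraries where they do the work, as an engineer would, in place of code of your own. Each camera call takes 0.05 s, during which the arm holds its last target. There are 200 camera calls.

## Working session

There is one attempt and no reset: what is moved stays moved. The work goes in short steps, Python scripts to look and compute and a shell command to move; the robot and the scene stay as the last step left them, time stands still between calls to the robot, and variables do not carry over. Pictures are saved under pics/ and viewed, at most 10 in all, crops included, and the job is handed in when it is done.

```bash
mkdir -p pics
cat > h.py <<'E'
import numpy as np, cv2, pickle
from rig import arm
def snap(name, tag):
    im=arm.get_image(name); cv2.imwrite(f'pics/{tag}.png', im['frame'][:,:,::-1]); pickle.dump(im,open(f'pics/{tag}.pkl','wb')); return im
def ld(tag): return pickle.load(open(f'pics/{tag}.pkl','rb'))
def P(im):
    f=im['frame'].shape[0]/2/np.tan(np.radians(im['vertical_fov'])/2)
    return np.array([[f,0,im['cx']],[0,f,im['cy']],[0,0,1]]), np.array(im['world_to_cam'])
def proj(im,p):
    K,T=P(im); c=(T[:3,:3]@np.atleast_2d(p).T).T+T[:3,3]; u=(K@c.T).T; return u[:,:2]/u[:,2:]
def onz(im,uv,z):
    K,T=P(im); R=T[:3,:3]; o=-R.T@T[:3,3]; uv=np.atleast_2d(uv)
    d=(R.T@np.linalg.inv(K)@np.c_[uv,np.ones(len(uv))].T).T
    return o+d*((z-o[2])/d[:,2])[:,None]
E
python3 - <<'E'
from h import *
for n in('scene','top','wrist'):
    im=snap(n,n+'0'); print(n,im['vertical_fov'],im['cx'],im['cy'],np.round(im['world_to_cam'],3).tolist())
a=cv2.imread('pics/top0.png'); cv2.imwrite('pics/top0b.png',cv2.resize(a,(800,600),interpolation=cv2.INTER_CUBIC))
print(arm.read_state())
E
```

```text
scene 42.067550847895504 277.6958146788125 203.23098068692408 [[0.769, 0.639, 0.0, -0.419], [0.482, -0.58, -0.657, -0.172], [-0.419, 0.505, -0.754, 1.708], [0.0, 0.0, 0.0, 1.0]]
top 49.898158825419536 276.857095919392 205.93117942671054 [[0.026, -1.0, -0.011, 0.039], [-0.997, -0.026, -0.072, 0.512], [0.072, 0.013, -0.997, 1.265], [0.0, 0.0, 0.0, 1.0]]
wrist 68.46831218973287 282.09309633205305 208.87524227979557 [[0.402, -0.916, -0.002, -0.574], [-0.877, -0.386, 0.287, -0.036], [-0.264, -0.113, -0.958, 0.379], [0.0, 0.0, 0.0, 1.0]]
{'t': 0.15, 'q': array([-1.29656486e+00,  3.13839869e-01,  4.52363487e-02,  1.30357176e+00,
        9.27896812e-07,  1.43119231e+00]), 'dq': array([-0.0003861 , -0.00128542,  0.00208346, -0.00024159, -0.00091581,
        0.00064431]), 'effort': array([ 1.12401496e-03, -4.81066704e+01,  2.98814911e+01,  1.39554855e-02,
       -1.24199573e-04,  1.66714847e-05]), 'tool_pos': array([ 0.23110892, -0.52610466,  0.23060542]), 'tcp_rot': array([ 9.78668562e-01,  2.05444323e-01, -4.59132603e-05, -6.87945752e-04]), 'force': array([0.06499784, 0.00869822, 0.04759556]), 'torque': array([-0.01505476,  0.00463293, -0.01602814]), 'grasp_force': 0.0, 'finger_gap': 0.08539555934388186}
```

View pics/top0b.png

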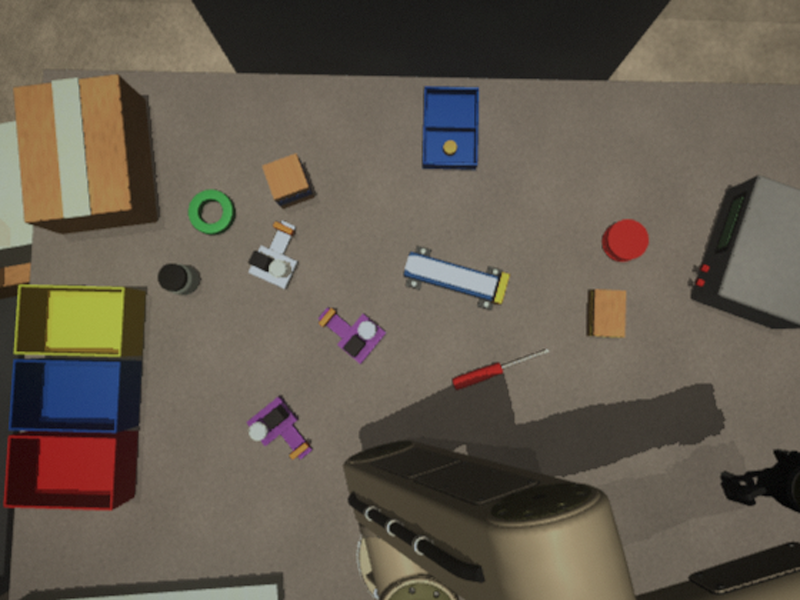

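View pics/scene0.png

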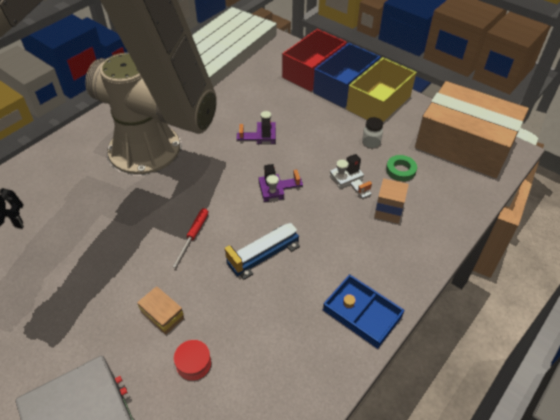

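The top view (800x600) shows the real carriage with its housing at (261,260), lamp at (279,268) and knob at (284,228). The rail's open end is at (407,263) and the stop at (502,288). Two purple look-alikes sit nearer the robot.

Run:
```python
from h import *
im=ld('top0'); s=.7
L=onz(im,np.array([[279,268]])*s,.07)[0]; H=onz(im,np.array([[261,260]])*s,.076)[0]; K=onz(im,np.array([[284,228]])*s,.043)[0]
R=onz(im,np.array([[406,263],[498,288]])*s,.041)
print('lamp',L,'hous',H,'knob',K,'rail',R, 'railyaw',np.degrees(np.arctan2(*(R[1]-R[0])[[1,0]])),'caryaw',np.degrees(np.arctan2(*(L-H)[[1,0]])))
# carriage pose fit from 3 points
from scipy.optimize import least_squares
b=np.array([[21,0],[-18,0],[-10,78]])/1000; w=np.array([L,H,K])[:,:2]
f=lambda v:((b@np.array([[np.cos(v[2]),np.sin(v[2])],[-np.sin(v[2]),np.cos(v[2])]])+v[:2])-w).ravel()
r=least_squares(f,[.6,.2,-2]);print(r.x,np.degrees(r.x[2]),r.fun)
st=arm.read_state(); from scipy.spatial.transform import Rotation as Ro
M=Ro.from_quat(st['tcp_rot']).as_matrix();print(M, np.degrees(np.arctan2(M[1,1],M[0,1])))
T=np.array(ld('wrist0')['world_to_cam']); o=-T[:3,:3].T@T[:3,3]; print('cam in tool',M.T@(o-st['tool_pos']), M.T@T[:3,:3].T)
```

```text
lamp [0.55134335 0.27700039 0.07      ] hous [0.56520392 0.31092564 0.076     ] knob [0.6337386  0.27553515 0.043     ] rail [[ 0.57063023  0.03342072  0.041     ]
 [ 0.52601032 -0.14750172  0.041     ]] railyaw -103.85407529476352 caryaw -112.22306655421035
[ 0.55846455  0.29545188 -1.95697702] -112.1265239592701 [-7.88511826e-04 -1.00194901e-03  4.03867390e-05  1.20061933e-03
  7.48125072e-04 -1.98670312e-04]
[[ 9.15585256e-01  4.02123737e-01 -3.72536827e-04]
 [ 4.02123863e-01 -9.15584314e-01  1.32767652e-03]
 [ 1.92801369e-04 -1.36540700e-03 -9.99999049e-01]] -66.28896571112205
cam in tool [ 7.41379759e-02  4.24590177e-05 -1.41685350e-01] [[ 1.51468985e-04 -9.57828293e-01 -2.87341153e-01]
 [ 9.99999543e-01  4.16317604e-04 -8.60621117e-04]
 [ 9.43952436e-04 -2.87340892e-01  9.57827918e-01]]
```

```bash
python3 -m crank '{"xyz":[[6,6,0],[10,12,0],[14,18,0],[18,24,0],[22,30,0],[26,36,-1],[29,41,-2],[32,46,-3],[32,46,-3],[32,46,-3]],"twist":[[0,0,5],[0,0,12],[0,0,20],[0,0,28],[0,0,36],[0,0,40],[0,0,40],[0,0,40],[0,0,40],[0,0,40]],"claw":[8.54,8.54,8.54,8.54,8.54,8.54,8.54,8.54,8.54,8.54]}'; python3 -c "
from h import *
im=snap('wrist','w1');a=cv2.imread('pics/w1.png');cv2.imwrite('pics/w1b.png',cv2.resize(a,(800,600),interpolation=cv2.INTER_CUBIC))"
```

```text
t: 1.4
tool_pos: [0.5521, -0.0625, 0.2]
tcp_rot: [0.848, 0.53, -0.0, -0.001]
force: [-1.0, -0.4, -0.0]
finger_gap: 0.0854
grasp_force: 0.0
```

View pics/w1b.png

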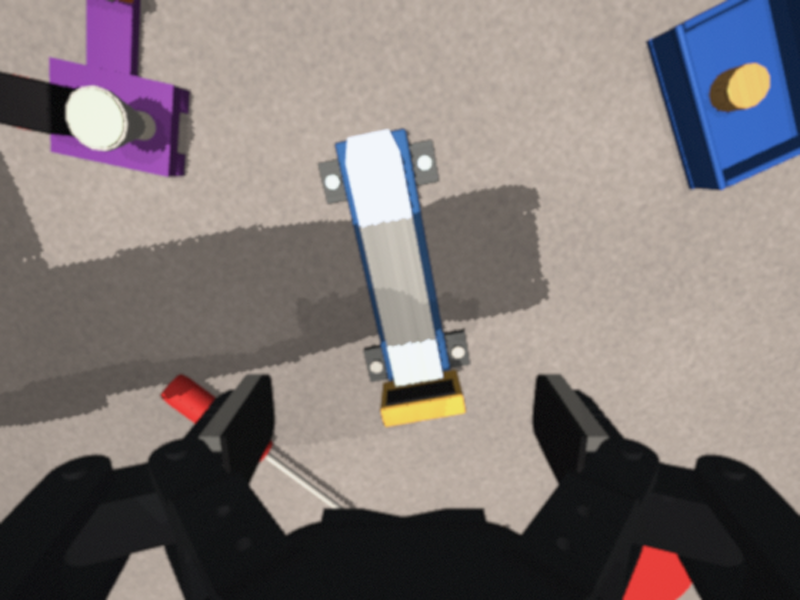

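The wrist view shows the rail with its open end at the top (348..391, 132), its stop face at (394..442, 382) and the yellow stop below. I'll extract the edges.

Run:
```python
from h import *
im=ld('w1'); F=im['frame'].astype(float); d=F[:,:,2]-F[:,:,0]
Lp,Rp=[],[]
for v in range(112,258,2):
    cx=int((378+(v/.7-175)*(38/205.))*.7)
    row=d[v]; a=cx
    th=25
    while row[a]<th and a>200: a-=1
    b=cx
    while row[b]<th and b<350: b+=1
    fa=a+(row[a]-th)/(row[a]-row[a+1]); fb=b-(row[b]-th)/(row[b]-row[b-1])
    Lp.append((fa,v));Rp.append((fb,v))
out=[]
for n,p in(('L',Lp),('R',Rp)):
    w=onz(im,np.array(p),.041)[:,:2]
    vx,vy,x0,y0=cv2.fitLine(w.astype(np.float32),cv2.DIST_HUBER,0,.001,.001).ravel()
    if vy>0: vx,vy=-vx,-vy
    res=(w-[x0,y0])@np.array([-vy,vx]); print(n,np.degrees(np.arctan2(vy,vx)),x0,y0,np.round(res[::8]*1000,1)); out.append((vx,vy,x0,y0))
u=np.array([out[0][:2],out[1][:2]]).mean(0);u/=np.linalg.norm(u); nrm=np.array([-u[1],u[0]])
a=np.array(out[0][2:]);b=np.array(out[1][2:]);print('width',(a-b)@nrm)
m=(a+b)/2
# along profile of grey/dark at centerline
for z,rng in((.041,(-.13,.13)),):
    s=np.arange(rng[0],rng[1],.002); uv=proj(im,np.c_[m+s[:,None]*u,np.full(len(s),z)])
    g=cv2.remap(F.mean(2).astype(np.float32),uv[:,0].astype(np.float32),uv[:,1].astype(np.float32),1).ravel()
    print('center',m,'u',u,'yaw',np.degrees(np.arctan2(u[1],u[0])));print([(round(x*1000),int(y)) for x,y in zip(s,g) if abs(x)>.06])
```

```text
L -105.35974 0.53480405 -0.041146446 [ 0.5  0.1  0.2 -0.9 -0.6 -0.4 -0.3 -0.   1.1  1.4]
R -104.219086 0.57013464 -0.049343456 [-0.  -0.2 -0.3  0.4  0.3  0.3  0.1  0.  -0.8 -1.2]
width -0.03625254
center [ 0.5524694  -0.04524495] u [-0.2552671  -0.96687055] yaw -104.78941
[(-130, 165), (-128, 165), (-126, 168), (-124, 171), (-122, 174), (-120, 173), (-118, 173), (-116, 172), (-114, 168), (-112, 168), (-110, 172), (-108, 172), (-106, 168), (-104, 169), (-102, 178), (-100, 180), (-98, 177), (-96, 173), (-94, 174), (-92, 177), (-90, 180), (-88, 177), (-86, 173), (-84, 172), (-82, 175), (-80, 228), (-78, 246), (-76, 246), (-74, 246), (-72, 246), (-70, 246), (-68, 246), (-66, 246), (-64, 246), (-62, 246), (60, 161), (62, 159), (64, 161), (66, 194), (68, 233), (70, 245), (72, 245), (74, 245), (76, 245), (78, 245), (80, 245), (82, 245), (84, 245), (86, 245), (88, 244), (90, 244), (92, 244), (94, 244), (96, 243), (98, 226), (100, 118), (102, 36), (104, 15), (106, 15), (108, 14), (110, 15), (112, 27), (114, 64), (116, 139), (118, 176), (120, 182), (122, 182), (124, 181), (126, 181), (128, 181)]
```

```bash
python3 -m crank '{"xyz":[[1,6,0],[1,12,0],[1,18,0],[1,24,0],[1.3,30,0],[1.3,35,0],[1.3,37,0],[1.3,37,0],[1.3,37,0]],"twist":[[0,0,1],[0,0,2],[0,0,3],[0,0,4],[0,0,4],[0,0,4],[0,0,4],[0,0,4],[0,0,4]],"claw":[8.54,8.54,8.54,8.54,8.54,8.54,8.54,8.54,8.54]}'; python3 -c "
from h import *
im=snap('wrist','w2');a=cv2.imread('pics/w2.png');cv2.imwrite('pics/w2b.png',cv2.resize(a,(800,600),interpolation=cv2.INTER_CUBIC))"
```

```text
t: 2.58
tool_pos: [0.5645, 0.3016, 0.2014]
tcp_rot: [0.831, 0.556, -0.0, 0.0]
force: [-0.2, 0.2, -0.9]
finger_gap: 0.0853
grasp_force: 0.0
```

View pics/w2b.png

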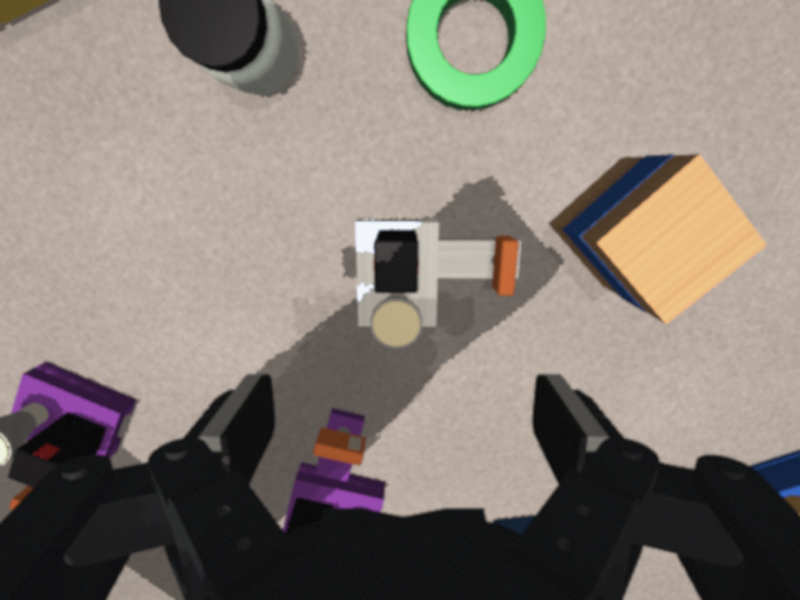

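The carriage is squared up in view. The saddle corners are (356,220), (439,220), (436,326) and (359,326), the lamp top is at (396,323), the housing top at (397,265), and the wing top at about (506,266).

Run:
```python
from h import *
from scipy.optimize import least_squares
im=ld('w2'); 
body=np.array([[-40,-30,24],[-40,30,24],[40,30,24],[40,-30,24],[21,0,70],[-1,-14,76],[-1,14,76]])/1000
px=np.array([[356,220],[439,220],[436,326],[359,326],[396,323],[375,292],[418,292]])*.7
def W(v,b): c,s=np.cos(v[2]),np.sin(v[2]); return np.c_[b[:,:2]@np.array([[c,s],[-s,c]])+v[:2],b[:,2]]
r=least_squares(lambda v:(proj(im,W(v,body))-px).ravel(),[.558,.295,-1.957],loss='soft_l1',f_scale=1.)
v=r.x;print(v,np.degrees(v[2]),np.round((proj(im,W(v,body))-px)/.7,1).tolist())
extra=np.array([[-18,0,76],[-18,0,50],[-10,78,43],[-10-20,78-6,43],[-10+20,78+6,43]])/1000
print(W(v,extra)[:2],np.round(proj(im,W(v,extra))/.7))
from scipy.spatial.transform import Rotation as Ro
st=arm.read_state();M=Ro.from_quat(st['tcp_rot']).as_matrix();print(st['tool_pos'],np.degrees(np.arctan2(M[1,1],M[0,1])))
```

```text
[ 0.55991321  0.29971318 -1.96505835] -112.58955022134217 [[-0.4, 0.2], [0.2, 0.5], [0.4, -0.7], [-0.6, -0.9], [0.5, -0.7], [-0.8, 0.5], [0.6, 0.7]]
[[0.56682749 0.31633223 0.076     ]
 [0.56682749 0.31633223 0.05      ]] [[396. 266.]
 [397. 258.]
 [509. 267.]
 [502. 239.]
 [516. 295.]]
[0.56456059 0.30147868 0.20142573] -22.428326273068226
```

```bash
python3 -m crank '{"xyz":[[0.2,1.5,-3],[0.2,1.5,-7],[0.2,1.5,-10.5],[0.2,1.5,-10.5],[0.2,1.5,-10.5]],"twist":[[0,0,-0.2],[0,0,-0.2],[0,0,-0.2],[0,0,-0.2],[0,0,-0.2]],"claw":[8.54,8.54,8.54,7,6]}' 30
```

```text
t: 3.25
tool_pos: [0.5672, 0.3178, 0.0979]
tcp_rot: [0.832, 0.555, 0.001, 0.0]
force: [0.7, 0.1, 1.0]
finger_gap: 0.0602
grasp_force: 0.0
```

```bash
python3 -m crank '{"xyz":[[0,-0.1,-3.2],[0,-0.1,-6.2],[0,-0.1,-6.2],[0,-0.1,-6.2],[0,-0.1,-6.2],[0,-0.1,-6.2],[0,-0.1,-6.2],[0,-0.1,-6.2]],"twist":[[0,0,0],[0,0,0],[0,0,0],[0,0,0],[0,0,0],[0,0,0],[0,0,0],[0,0,0]],"claw":[6,6,6,2,2,2,2,2]}' 60
```

```text
t: 4.25
tool_pos: [0.5674, 0.3183, 0.0368]
tcp_rot: [0.831, 0.556, 0.002, 0.0]
force: [-2.2, 0.7, 6.8]
finger_gap: 0.0272
grasp_force: 60.3
```

```bash
python3 -m crank '{"xyz":[[0,0,3],[0,0,8],[0.5,-4,8],[1,-9,8],[1.5,-14,8],[2,-18,8],[2.4,-20,8],[2.6,-20.8,8],[2.6,-20.8,8],[2.6,-20.8,8]],"twist":[[0,0,0],[0,0,0],[0,0,2],[0,0,4],[0,0,6],[0,0,7.8],[0,0,7.8],[0,0,7.8],[0,0,7.8],[0,0,7.8]],"claw":[2,2,2,2,2,2,2,2,2,2]}' 80; python3 -c "
from h import *
from scipy.spatial.transform import Rotation as Ro
st=arm.read_state();M=Ro.from_quat(st['tcp_rot']).as_matrix();print(st['tool_pos'],np.degrees(np.arctan2(M[1,1],M[0,1])),M[:,2],st['force'],st['torque'])
im=snap('wrist','w3');a=cv2.imread('pics/w3.png');cv2.imwrite('pics/w3b.png',cv2.resize(a,(800,600),interpolation=cv2.INTER_CUBIC))"
```

```text
t: 5.5
tool_pos: [0.5919, 0.1108, 0.1142]
tcp_rot: [0.791, 0.611, 0.0, -0.0]
force: [-0.6, 0.3, -5.9]
finger_gap: 0.0274
grasp_force: 80.0
[0.59194146 0.11075186 0.11419772] -14.60905518898248 [-2.96600988e-04  4.63853249e-04 -9.99999848e-01] [-0.58301666  0.27164573 -5.93308872] [0.1772462  0.11634877 0.01918129]
```

View pics/w3b.png

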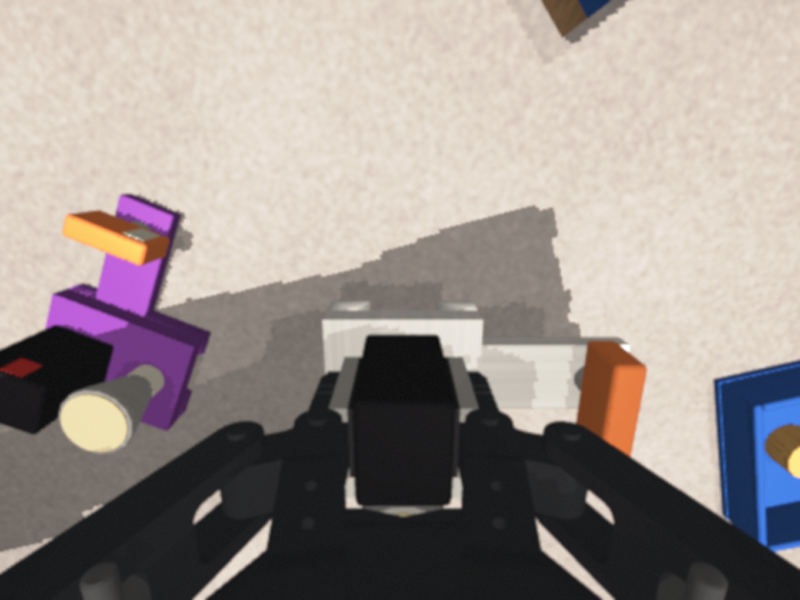

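The carriage is held square in the fingers; the saddle's rear edge runs from (322,320) to (482,320). I'll compute its lateral and pitch offset.

Run:
```python
from h import *
im=ld('w3'); z=.1142-.0368
tcp=np.array([.59194,.11075]); 
u=np.array([-.2553,-.9669]); n=np.array([-u[1],u[0]]); mouth=np.array([.5730,.0326])
print('tcp rel mouth along,across',(tcp-mouth)@u,(tcp-mouth)@n)
for p in([[322,320.5],[482,319]],):
    w=onz(im,np.array(p)*.7,z+.024)[:,:2]; print('rear corners rel TCP',[((x-tcp)@u*1e3,(x-tcp)@n*1e3) for x in w])
```

```text
tcp rel mouth along,across -0.08039861700000002 -0.0016386089999999363
rear corners rel TCP [(np.float64(-18.74970134041233), np.float64(-29.405368493444122)), (np.float64(-19.55808100594706), np.float64(30.028715318880906))]
```

```bash
python3 -m crank '{"xyz":[[0.15,0,-2.5],[0.15,0,-4.7],[0.15,0,-4.7],[0.15,0,-4.7],[0.15,0,-4.7]],"twist":[[0,0,-0.2],[0,0,-0.2],[0,0,-0.2],[0,0,-0.2],[0,0,-0.2]],"claw":[2,2,2,2,2]}'
cat > w.py <<'E'
from h import *
from scipy.spatial.transform import Rotation as Ro
st=arm.read_state();M=Ro.from_quat(st['tcp_rot']).as_matrix()
u=np.array([-.2553,-.9669]); n=np.array([-u[1],u[0]]); mouth=np.array([.5730,.0326])
d=st['tool_pos'][:2]-mouth; f=st['force']
print('t',st['t'],'along/across/z mm',np.round([d@u*1e3,d@n*1e3,st['tool_pos'][2]*1e3],2),'yaw',round(np.degrees(np.arctan2(M[1,1],M[0,1])),2),'F along/across/z',np.round([f[:2]@u,f[:2]@n,f[2]],1),'T',np.round(st['torque'],2),'tilt',np.round(M[:2,2],4), 'gap',st['finger_gap'])
E
python3 w.py
```

```text
t: 6.18
tool_pos: [0.5947, 0.1098, 0.0686]
tcp_rot: [0.793, 0.61, 0.001, 0.001]
force: [-0.1, -0.1, -4.7]
finger_gap: 0.0272
grasp_force: 79.9
t 6.175 along/across/z mm [-80.19   1.23  68.63] yaw -14.87 F along/across/z [ 0.1 -0.1 -4.7] T [ 0.1   0.06 -0.01] tilt [0.0024 0.0001] gap 0.02723115412955722
```

```bash
python3 -m crank '{"xyz":[[-0.4,-0.7,-0.2],[-0.55,-1.5,-0.2],[-0.55,-1.5,-0.2],[-0.55,-1.5,-0.2],[-0.55,-1.5,-0.2]],"twist":[[0,0,0],[0,0,0],[0,0,0],[0,0,0],[0,0,0]],"claw":[2,2,2,2,2]}'; python3 w.py
```

```text
t: 6.8
tool_pos: [0.5883, 0.0945, 0.0654]
tcp_rot: [0.793, 0.61, 0.0, 0.0]
force: [0.5, -0.3, -4.4]
finger_gap: 0.0271
grasp_force: 80.0
t 6.8 along/across/z mm [-63.8   -0.99  65.37] yaw -14.89 F along/across/z [ 0.1  0.6 -4.4] T [0.07 0.06 0.07] tilt [0.0003 0.    ] gap 0.0270541787973674
```

```bash
python3 -m crank '{"xyz":[[-0.05,-0.5,0.1],[-0.2,-1,0.1],[-0.3,-1.5,0.1],[-0.45,-2,0.1],[-0.57,-2.5,0.1],[-0.7,-3,0.1],[-0.7,-3,0.1],[-0.7,-3,0.1]],"twist":[[0,0,0],[0,0,0],[0,0,0],[0,0,0],[0,0,0],[0,0,0],[0,0,0],[0,0,0]],"claw":[2,2,2,2,2,2,2,2]}'; python3 w.py
```

```text
t: 7.8
tool_pos: [0.5812, 0.0643, 0.0663]
tcp_rot: [0.793, 0.609, -0.0, 0.0]
force: [0.1, -0.3, -5.2]
finger_gap: 0.0272
grasp_force: 79.9
t 7.8 along/across/z mm [-32.73  -0.18  66.31] yaw -14.9 F along/across/z [ 0.2  0.2 -5.2] T [-0.01  0.03  0.03] tilt [ 0.     -0.0004] gap 0.027205250417921444
```

```bash
python3 -m crank '{"xyz":[[-0.31,-1.16,0],[-0.71,-2.7,0],[-1.12,-4.25,0],[-1.53,-5.8,0],[-1.94,-7.35,0],[-2.35,-8.9,0],[-2.75,-10.4,0],[-3.06,-11.6,0],[-3.06,-11.6,0],[-3.06,-11.6,0]],"twist":[[0,0,0],[0,0,0],[0,0,0],[0,0,0],[0,0,0],[0,0,0],[0,0,0],[0,0,0],[0,0,0],[0,0,0]],"claw":[2,2,2,2,2,2,2,2,2,2]}'; python3 w.py
```

```text
t: 9.05
tool_pos: [0.5502, -0.0532, 0.0661]
tcp_rot: [0.793, 0.609, -0.002, 0.001]
force: [-0.4, -5.6, -8.1]
finger_gap: 0.0273
grasp_force: 79.5
t 9.05 along/across/z mm [88.81 -0.13 66.13] yaw -14.96 F along/across/z [ 5.5  1.1 -8.1] T [-1.06  0.04  0.18] tilt [-0.0011 -0.0036] gap 0.027254521592547477
```

```bash
python3 -m crank '{"xyz":[[-0.2,-0.7,0],[-0.4,-1.5,0],[-0.6,-2.1,0],[-0.66,-2.4,0],[-0.66,-2.4,0],[-0.66,-2.4,0]],"twist":[[0,0,0],[0,0,0],[0,0,0],[0,0,0],[0,0,0],[0,0,0]],"claw":[2,2,2,2,2,2]}'; python3 w.py
```

```text
t: 9.8
tool_pos: [0.5442, -0.0757, 0.0664]
tcp_rot: [0.793, 0.609, 0.0, 0.0]
force: [3.0, 1.7, -8.4]
finger_gap: 0.0269
grasp_force: 79.6
t 9.8 along/across/z mm [112.11  -0.23  66.37] yaw -14.89 F along/across/z [-2.4  2.5 -8.4] T [ 0.69 -0.66  0.22] tilt [ 0.0004 -0.0005] gap 0.02686869687300822
```

Now I'll creep to the stop in 1 mm rows, about 7 to 8 mm in all.

```bash
python3 -m crank '{"xyz":[[-0.03,-0.1,0],[-0.05,-0.2,0],[-0.08,-0.3,0],[-0.1,-0.4,0],[-0.13,-0.5,0],[-0.15,-0.55,0],[-0.15,-0.55,0],[-0.15,-0.55,0]],"twist":[[0,0,0],[0,0,0],[0,0,0],[0,0,0],[0,0,0],[0,0,0],[0,0,0],[0,0,0]],"claw":[2,2,2,2,2,2,2,2]}'; python3 w.py
```

```text
t: 10.8
tool_pos: [0.5428, -0.0806, 0.0664]
tcp_rot: [0.793, 0.61, 0.001, -0.0]
force: [4.1, 3.5, -8.0]
finger_gap: 0.0275
grasp_force: 79.5
t 10.8 along/across/z mm [117.12  -0.27  66.39] yaw -14.86 F along/across/z [-4.5  3.1 -8. ] T [ 1.07 -0.82  0.22] tilt [0.0008 0.0007] gap 0.027487935068727223
```

```bash
python3 -m crank '{"xyz":[[-0.02,-0.08,0],[-0.04,-0.16,0],[-0.06,-0.24,0],[-0.06,-0.24,0]],"twist":[[0,0,0],[0,0,0],[0,0,0],[0,0,0]],"claw":[2,2,2,2]}'; python3 w.py
```

```text
t: 11.3
tool_pos: [0.5423, -0.0827, 0.0664]
tcp_rot: [0.793, 0.61, 0.001, -0.0]
force: [3.2, 5.0, -7.6]
finger_gap: 0.0269
grasp_force: 79.7
t 11.3 along/across/z mm [119.29  -0.28  66.42] yaw -14.85 F along/across/z [-5.6  1.9 -7.6] T [ 1.29 -0.87  0.19] tilt [0.0009 0.0014] gap 0.02689141970187688
```

```bash
python3 -m crank '{"xyz":[[-0.02,-0.08,0],[-0.04,-0.16,0],[-0.04,-0.16,0]],"twist":[[0,0,0],[0,0,0],[0,0,0]],"claw":[2,2,2]}'; python3 w.py;  python3 -m crank '{"xyz":[[-0.02,-0.08,0],[-0.04,-0.16,0],[-0.04,-0.16,0]],"twist":[[0,0,0],[0,0,0],[0,0,0]],"claw":[2,2,2]}'; python3 w.py
```

```text
t: 11.68
tool_pos: [0.5422, -0.0828, 0.0665]
tcp_rot: [0.792, 0.61, 0.002, -0.001]
force: [4.7, 10.2, -7.6]
finger_gap: 0.0273
grasp_force: 79.8
t 11.675 along/across/z mm [119.45  -0.31  66.53] yaw -14.78 F along/across/z [-11.1   2.   -7.6] T [ 2.25 -1.1   0.27] tilt [0.0018 0.0042] gap 0.027315003321600136
t: 12.05
tool_pos: [0.5422, -0.0829, 0.0666]
tcp_rot: [0.792, 0.611, 0.003, -0.002]
force: [6.4, 16.0, -6.5]
finger_gap: 0.0271
grasp_force: 79.7
t 12.05 along/across/z mm [119.54  -0.33  66.65] yaw -14.72 F along/across/z [-17.1   2.1  -6.5] T [ 3.06 -1.27  0.19] tilt [0.0028 0.0071] gap 0.027147618809598765
```

```bash
python3 -m crank '{"xyz":[[0.03,0.12,-0.05],[0.05,0.2,-0.1],[0.05,0.2,-0.1],[0.05,0.2,-0.1]],"twist":[[0,0,0],[0,0,0],[0,0,0],[0,0,0]],"claw":[2,2,2,2]}'; python3 w.py; python3 -m crank '{"xyz":[[0,0,0],[0,0,0],[0,0,0],[0,0,0],[0,0,3],[0,0,8],[0,0,9],[0,0,9]],"twist":[[0,0,0],[0,0,0],[0,0,0],[0,0,0],[0,0,0],[0,0,0],[0,0,0],[0,0,0]],"claw":[5,5,5,5,5,5,5,5]}' 30; python3 w.py; python3 -c "
from h import *
print(arm.read_state()['q'])
im=snap('wrist','w4');a=cv2.imread('pics/w4.png');cv2.imwrite('pics/w4b.png',cv2.resize(a,(800,600),interpolation=cv2.INTER_CUBIC))"
```

```text
t: 12.55
tool_pos: [0.5423, -0.0827, 0.0663]
tcp_rot: [0.792, 0.61, 0.002, -0.001]
force: [2.2, 10.1, -1.5]
finger_gap: 0.027
grasp_force: 80.4
t 12.55 along/across/z mm [119.35  -0.25  66.31] yaw -14.79 F along/across/z [-10.3  -0.5  -1.5] T [ 1.98 -0.61  0.26] tilt [0.002  0.0031] gap 0.02704259434281724
t: 13.55
tool_pos: [0.5421, -0.0849, 0.1559]
tcp_rot: [0.793, 0.609, 0.0, 0.001]
force: [-0.4, -0.3, -0.2]
finger_gap: 0.05
grasp_force: 0.0
t 13.55 along/across/z mm [1.2153e+02 9.0000e-02 1.5594e+02] yaw -14.9 F along/across/z [ 0.4 -0.4 -0.2] T [ 0.   -0.04  0.  ] tilt [ 0.0017 -0.0007] gap 0.04997952578547003
[-3.01633745e-01  2.94753309e-01 -1.67082803e-01  1.10710151e+00
 -1.72337827e-04  1.52929805e+00]
```

View pics/w4b.png

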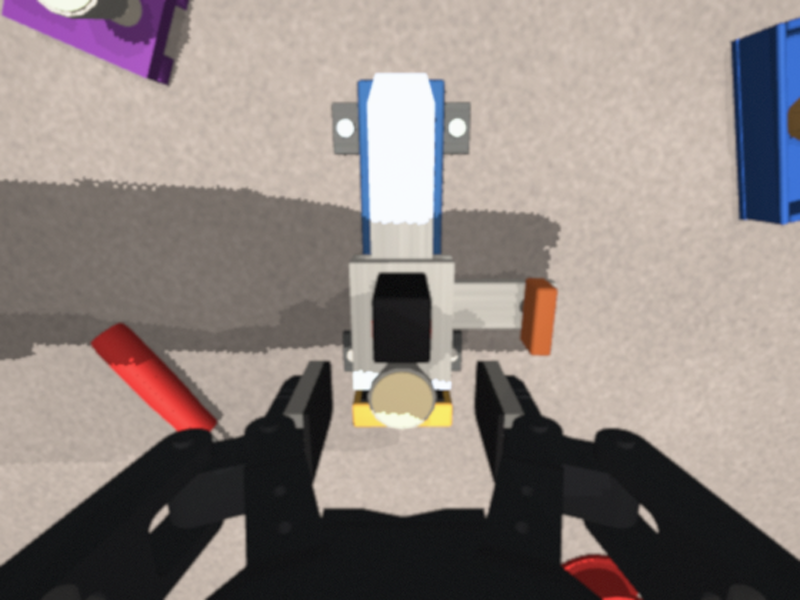

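The carriage is on the rail with its front at the stop (about 390 px row), the knob's wing top at about (543,318) and the housing top at (402,325). I'll fit its pose and the knob axis.

Run:
```python
from h import *
from scipy.optimize import least_squares
im=ld('w4'); h=28.5
body=np.array([[-40,-30,24+h],[-40,30,24+h],[21,0,70+h],[-1,-14,76+h],[-1,14,76+h]])/1000
px=np.array([[349,263],[454,261],[402,396],[373,362],[430,362]])*.7
def W(v,b): c,s=np.cos(v[2]),np.sin(v[2]); return np.c_[b[:,:2]@np.array([[c,s],[-s,c]])+v[:2],b[:,2]]
r=least_squares(lambda v:(proj(im,W(v,body))-px).ravel(),[.5373,-.1028,-1.829],loss='soft_l1')
v=r.x;print(v,np.degrees(v[2]),np.round((proj(im,W(v,body))-px)/.7,1).tolist())
k=np.array([[-10,78,33+h]])/1e3;print('knob',W(v,k))
for a in(0,.1):
  c,s=np.cos(-a),np.sin(-a)
  w=np.array([[-20,-6],[-20,6],[20,6],[20,-6]])@np.array([[c,s],[-s,c]])+[-10,78]
  print(a,np.round(proj(im,W(v,np.c_[w,np.full(4,43+h)]/1e3))/.7).tolist())
hsv=cv2.cvtColor(im['frame'],cv2.COLOR_RGB2HSV);m=((hsv[:,:,0]<16)&(hsv[:,:,1]>140)&(hsv[:,:,2]>60)).astype(np.uint8);m[:,:350]=0;m[:190]=0;m[260:]=0;m[:,400:]=0
c=max(cv2.findContours(m,0,2)[0],key=cv2.contourArea);print((cv2.approxPolyDP(c,1.5,True)[:,0]/.7).round().tolist())
print(arm.read_state()['tool_pos'])
```

```text
[ 0.53788266 -0.10159362 -1.82512572] -104.57200088379142 [[-0.6, -2.4], [0.4, -1.1], [-0.0, 1.4], [-0.6, 0.7], [0.9, 0.4]]
knob [[ 0.61588954 -0.11153982  0.0615    ]]
0 [[537.0, 285.0], [560.0, 285.0], [553.0, 355.0], [531.0, 355.0]]
0.1 [[541.0, 284.0], [563.0, 286.0], [549.0, 355.0], [528.0, 354.0]]
[[529.0, 279.0], [523.0, 307.0], [521.0, 339.0], [531.0, 353.0], [547.0, 353.0], [556.0, 291.0], [541.0, 279.0]]
[ 0.54128075 -0.0846264   0.15474745]
```

```bash
python3 -m crank '{"xyz":[[3.5,-1.3,0],[7.3,-2.7,0],[7.3,-2.7,-2],[7.3,-2.7,-5.5],[7.3,-2.7,-5.5],[7.3,-2.7,-5.5]],"twist":[[0,0,0],[0,0,-1.5],[0,0,-1.5],[0,0,-1.5],[0,0,-1.5],[0,0,-1.5]],"claw":[4,4,4,4,4,4]}' 30; python3 w.py
```

```text
t: 14.35
tool_pos: [0.6142, -0.1115, 0.1001]
tcp_rot: [0.801, 0.599, -0.0, -0.0]
force: [-0.6, -1.3, 0.0]
finger_gap: 0.0397
grasp_force: 0.0
t 14.35 along/across/z mm [128.8   76.65 100.12] yaw -16.39 F along/across/z [ 1.4 -0.3  0. ] T [-0.   -0.02  0.02] tilt [-0.0011  0.0003] gap 0.039680580737778116
```

```bash
python3 -m crank '{"xyz":[[0,0,-2.5],[0,-0.1,-5.2],[0,-0.1,-5.2],[0,-0.1,-5.2],[0,-0.1,-5.2]],"twist":[[0,0,0],[0,0,0],[0,0,0],[0,0,0],[0,0,0]],"claw":[4,4,4,4,4]}' 30; python3 w.py; python3 -m crank '{"xyz":[[0,0,0],[0,0,0],[0,0,0],[0,0,0],[0,0,0],[0,0,0]],"twist":[[0,0,0],[0,0,0],[0,0,0],[0,0,0],[0,0,0],[0,0,0]],"claw":[0.8,0.8,0.8,0.8,0.8,0.8]}' 40; python3 w.py
```

```text
t: 14.98
tool_pos: [0.6158, -0.113, 0.0502]
tcp_rot: [0.801, 0.599, 0.001, 0.001]
force: [0.6, -0.2, 0.5]
finger_gap: 0.0401
grasp_force: 0.0
t 14.975 along/across/z mm [129.83  78.59  50.2 ] yaw -16.39 F along/across/z [0.  0.6 0.5] T [ 0.05  0.01 -0.05] tilt [ 0.003  -0.0009] gap 0.040095419504498714
t: 15.72
tool_pos: [0.6149, -0.1129, 0.0486]
tcp_rot: [0.801, 0.599, 0.0, 0.0]
force: [0.8, -0.7, 4.1]
finger_gap: 0.0111
grasp_force: 43.9
t 15.725 along/across/z mm [129.95  77.64  48.62] yaw -16.4 F along/across/z [0.4 1.  4.1] T [-0.19  0.25  0.15] tilt [ 0.0007 -0.0005] gap 0.01110386552407544
```

```bash
for i in 1 2 3; do python3 -m crank '{"xyz":[[0,0,0],[0,0,0],[0,0,0],[0,0,0]],"twist":[[0,0,-1.2],[0,0,-2.4],[0,0,-3.6],[0,0,-4.8]],"claw":[0.8,0.8,0.8,0.8]}' 80 >/dev/null; python3 w.py; done
```

```text
t 16.225 along/across/z mm [130.14  77.73  48.66] yaw -21.27 F along/across/z [2.  0.1 4.9] T [-0.53  0.27  0.34] tilt [ 0.0008 -0.0009] gap 0.0104088228133247
t 16.725 along/across/z mm [130.16  77.81  48.66] yaw -26.07 F along/across/z [2.4 1.  4.7] T [-0.54  0.21  0.31] tilt [ 0.0009 -0.001 ] gap 0.010215424270982315
t 17.225 along/across/z mm [130.18  77.87  48.65] yaw -30.88 F along/across/z [2.9 1.3 5.3] T [-0.61  0.2   0.34] tilt [ 0.001  -0.0011] gap 0.010208601855720423
```

```bash
for i in 1 2 3; do python3 -m crank '{"xyz":[[0,0,0],[0,0,0],[0,0,0],[0,0,0]],"twist":[[0,0,-1.2],[0,0,-2.4],[0,0,-3.6],[0,0,-4.8]],"claw":[0.8,0.8,0.8,0.8]}' 80 >/dev/null; python3 w.py; done
```

```text
t 17.725 along/across/z mm [130.21  77.94  48.67] yaw -35.68 F along/across/z [2.7 1.6 5.1] T [-0.66  0.16  0.36] tilt [ 0.0011 -0.0011] gap 0.010224935638871174
t 18.225 along/across/z mm [130.23  78.    48.67] yaw -40.48 F along/across/z [2.8 1.7 4.4] T [-0.73  0.11  0.35] tilt [ 0.0012 -0.0012] gap 0.010412168943575884
t 18.725 along/across/z mm [130.27  78.08  48.69] yaw -45.28 F along/across/z [3.  2.3 6.2] T [-0.78  0.07  0.33] tilt [ 0.0013 -0.0013] gap 0.010153330062155222
```

```bash
for i in 1 2; do python3 -m crank '{"xyz":[[0,0,0],[0,0,0],[0,0,0],[0,0,0]],"twist":[[0,0,-1.2],[0,0,-2.4],[0,0,-3.6],[0,0,-4.8]],"claw":[0.8,0.8,0.8,0.8]}' 80 >/dev/null; python3 w.py; done
```

```text
t 19.225 along/across/z mm [130.29  78.11  48.7 ] yaw -50.08 F along/across/z [3.7 1.7 5.1] T [-0.9   0.04  0.36] tilt [ 0.0013 -0.0014] gap 0.010830095766527267
t 19.725 along/across/z mm [130.4   78.23  48.76] yaw -54.88 F along/across/z [4.5 2.2 4.4] T [-0.98  0.08  0.4 ] tilt [ 0.0015 -0.0017] gap 0.010631809481274004
```

```bash
for i in 1 2; do python3 -m crank '{"xyz":[[0,0,0],[0,0,0],[0,0,0],[0,0,0]],"twist":[[0,0,-1.2],[0,0,-2.4],[0,0,-3.6],[0,0,-4.8]],"claw":[0.8,0.8,0.8,0.8]}' 80 >/dev/null; python3 w.py; done
```

```text
t 20.225 along/across/z mm [130.37  78.56  48.82] yaw -59.67 F along/across/z [4.6 2.8 6. ] T [-0.96 -0.12  0.54] tilt [ 0.0021 -0.0018] gap 0.010010102480924597
t 20.725 along/across/z mm [130.32  78.8   48.96] yaw -64.45 F along/across/z [3.4 3.1 5.3] T [-0.94 -0.24  0.63] tilt [ 0.0026 -0.0019] gap 0.01017306397423683
```

```bash
python3 -m crank '{"xyz":[[0,0,0],[0,0,0],[0,0,0]],"twist":[[0,0,-1],[0,0,-2],[0,0,-3]],"claw":[0.8,0.8,0.8]}' 80 >/dev/null; python3 w.py; python3 -m crank '{"xyz":[[0,0,0],[0,0,0],[0,0,0],[0,0,0],[0,0,0],[0,0,0]],"twist":[[0,0,0],[0,0,0],[0,0,0],[0,0,0],[0,0,0],[0,0,0]],"claw":[0.8,3.5,3.5,3.5,3.5,3.5]}' 80; python3 w.py;  python3 -m crank '{"xyz":[[0,0,2],[0,0,5],[0,0,9],[0,0,12],[3,6,14],[3,6,14],[3,6,14]],"twist":[[0,0,0],[0,0,0],[0,0,0],[0,0,5],[0,0,10],[0,0,20],[0,0,30]],"claw":[3.5,3.5,3.5,3.5,3.5,3.5,3.5]}'; python3 -c "
from h import *
im=snap('wrist','w5');a=cv2.imread('pics/w5.png');cv2.imwrite('pics/w5b.png',cv2.resize(a,(800,600),interpolation=cv2.INTER_CUBIC))"
```

```text
t 21.1 along/across/z mm [130.21  78.93  48.95] yaw -67.43 F along/across/z [3.9 3.9 3.7] T [-1.   -0.32  0.74] tilt [ 0.0029 -0.0018] gap 0.010243466762268292
t: 21.85
tool_pos: [0.6145, -0.1125, 0.0482]
tcp_rot: [0.981, 0.196, -0.0, -0.0]
force: [-0.2, -0.1, -0.2]
finger_gap: 0.0352
grasp_force: 0.0
t 21.85 along/across/z mm [129.68  77.16  48.16] yaw -67.39 F along/across/z [ 0.2 -0.1 -0.2] T [ 0.03  0.02 -0.03] tilt [-0.0002  0.0002] gap 0.03520437126097066
t: 22.72
tool_pos: [0.6453, -0.0514, 0.1888]
tcp_rot: [0.895, 0.447, 0.0, 0.0]
force: [0.2, -0.5, -0.6]
finger_gap: 0.035
grasp_force: 0.0
```

View pics/w5b.png

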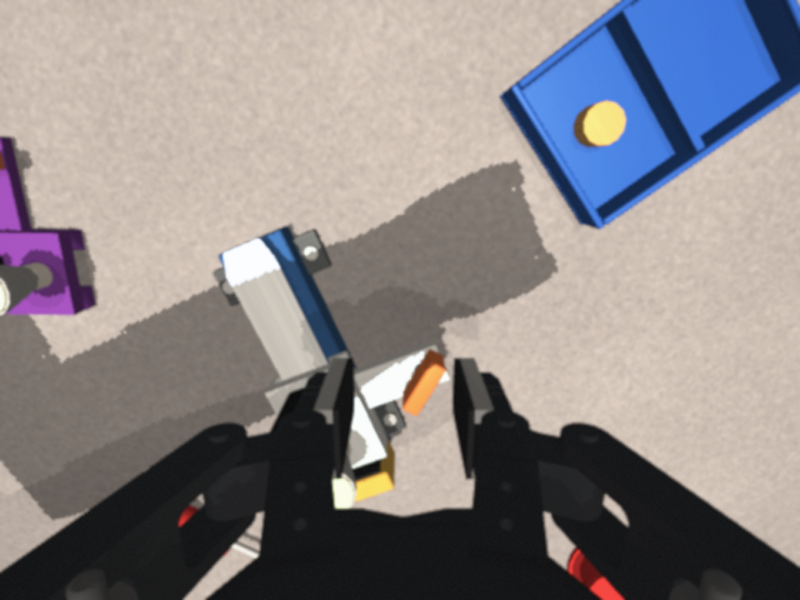

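The clamp is released with the wing turned about 50°, and the saddle's front corner at (385,460) sits next to the stop. One quick numeric check of "home", then I'll hand in.

```bash
python3 - <<'E'
from h import *
u=np.array([-.2553,-.9669]); n=np.array([-u[1],u[0]]); mouth=np.array([.5730,.0326])
im=ld('w5')
for p,z in(([385,461],.0525),([267,394],.0525),([345,352],.0525),([223,255],.0385),([275,233],.0385)):
    d=onz(im,np.array(p)*.7,z)[0,:2]-mouth; print(p,np.round([d@u*1e3,d@n*1e3],1))
E
cat > /dev/null; python3 w.py
```

```text
[385, 461] [182.9  28.6]
[267, 394] [100.5 -26.9]
[345, 352] [92.  37.2]
[223, 255] [  1.6 -13.8]
[275, 233] [ 1.6 25.3]
t 22.775 along/across/z mm [ 63.24  91.07 188.54] yaw -36.7 F along/across/z [ 0.5 -0.1 -0.1] T [-0.03  0.03  0.02] tilt [ 0.0005 -0.0001] gap 0.03490175477820878
```

```bash
python3 -c "
from rig import arm
print(arm.sign_off())"
```

```text
the job is handed in; nothing more can be done
None
```

I slid the carriage onto the rail until it met the stop, tightened its knob about 0.39 N m above its free drag (roughly 39 N by the given ratio) and let go; the job was handed in at about 23 s, with no verdict returned.

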